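# Seal a loaded anaerobic jar

## Task

The lid of the loaded culture jar is only started in the mouth: it still stands proud of the rim, one end perhaps higher than the other. Press it down until it is seated level on the rim all round, and only then swing the two end clips up and over the lid's edges, fully home, to secure it. Leave the beakers, the tip box and the microplate where they stand.

Things in the scene. Friction and masses are not known exactly. Their poses are not given: they have to be found in the camera images.
- jar: Clear rectangular jar holding stacks of culture dishes; stands firm, does not slide. Box 140 mm (jar x) by 200 mm (jar y); flange 8 mm thick round the mouth, 154 by 214 mm over its edges, its top (the lid's seat) 95 mm up. Origin: centre of the underside, on the bench; z up; y along its length, towards clip a; turned up to 0.4 rad either way. A clip at the middle of each short end.
- lid_top (a point): Centre of the white lid's flat raised panel (100 by 140 mm, 2 mm above the lid's rim); 107 mm above the jar's underside when seated. Lid plate 146 by 206 mm, 10 mm thick. Its 18 mm deep plug with black rubber seal is already in the mouth: it cannot shift sideways, only go up or down and tip end to end. The seal grips: it stays where it is left and yields to 5 to 10 N.
- lid_end_a (a point): Point on top of the lid's rim at the clip a end, 95 mm from the lid's centre along +y, midway across; 105 mm above the jar's underside when seated, 4 to 17 mm higher at the start (one end may be higher than the other).
- lid_end_b (a point): The same at the clip b end, 95 mm from the lid's centre along -y; 105 mm above the jar's underside when seated.
- clip_a (a joint): Grey moulded clip, 58 mm wide, on the jar's +y end, hinged about a level axis along jar x. 0 = fully home, upright, its hook 8 mm in over the lid's edge, 1 mm above the seated lid; grows as it leans outward, stop at 0.95 rad; starts at 0.5 to 0.85. Stiff pivot (0.08 N m): stays where left, about 2 N at the tab moves it. On a proud lid the hook jams or slips under.
- clip_b (a joint): The same clip on the jar's -y end: 0 = fully home over the lid's edge, grows as it leans outward (to -y), stop at 0.95 rad; starts at 0.5 to 0.85.
- clip_a_tip (a point): Top outer edge of clip a's thumb tab, midway across (tab 50 mm wide, 4 mm thick, rising 23 mm above the hook). 50 mm above the pivot and 7 mm outward of it when the clip is home (135 mm above the bench, 120 mm from the jar's centre); it swings outward and down about the pivot as the clip opens.
- clip_b_tip (a point): The same point on clip b.
- clip_a_pivot (a point): Pivot axis of clip a at mid-width: fixed on the jar, 113 mm from its centre along +y, 85 mm above its underside.
- clip_b_pivot (a point): Pivot axis of clip b at mid-width: fixed on the jar, 113 mm from its centre along -y, 85 mm above its underside.
- beaker_large: Bystander: open glass beaker, 84 mm across, 115 mm tall; origin at the centre of its underside.
- beaker_small: Bystander: open glass beaker, 68 mm across, 92 mm tall; origin at the centre of its underside.
- tip_box: Bystander: open rack box of yellow pipette tips, 85 by 122 by 60 mm; origin at the centre of its underside.
- microplate: Bystander: white 96-well plate, 86 by 128 by 14 mm; origin at the centre of its underside.

How it is judged:
By the outcome, as a careful person would: the job done as asked, in the order asked, and still so for the second after the job is handed in, with the robot touching nothing.
It also fails if it takes over 45 s, if anything falls off the work surface, if the arm or the gripper's body presses on something with over 40 N, if the wrist force passes 120 N, or if a joint passes its speed limit or range.

## Robot

A 6-joint arm with a two-finger parallel gripper is mounted at the origin on the work surface. World frame = base frame: x ahead of the robot, y to its left, z up, the work surface at z = 0. Lengths are in m, angles in rad, forces in N, time in s.
With the tool pointing down it reaches from about 0.35 to 0.975 m from the base axis. Payload 4.9 kg.
Tool frame: the origin (TCP) lies at the very end of the fingers, on their centre line; the grasp point (between the pads) lies 19 mm behind it; z points along the fingers, y is the line along which they close (so a half turn about z gives the same grasp; the last joint's range is limited). The gripper opens to 85 mm and grips with 20 to 120 N. Pads are 22 mm wide; open, the fingers measure 114 mm over their backs; the gripper's body (76 mm by 85 mm) begins 54 mm behind the grasp point. The pads swing forward as they close: fully open they stand 13 mm farther back than shut.
Start: joints at [-1.384, 0.053, 1.613, -0, 1.476, -0.119], TCP at [0.188, -0.596, 0.231] pointing down, gripper open.
Joint ranges: [-3.01, 3.01], [-1.01, 2.22], [0.06, 2.58], [-1.02, 4.17], [0.09, 2.62], [-3.14, 3.14]. Speed limits (rad/s): [2.57, 2.57, 3.14, 3.14, 3.14, 3.14].

## Interface

Orientations are given as a unit quaternion [w, x, y, z].
In Python, from plant import manip gives the robot as it stands.
- The arm moves only by the shell command python3 -m pendant 'ROWS'. ROWS is JSON, a list of rows, each a list of 3 entries, a list of its own where there are three numbers: the opening, from 0 (shut) to 1 (fully open), then the shift along the tool's x, y, z in units of 12 cm (1.0 is 12 cm), then the turn about the tool's z in units of pi rad (1.0 is pi rad). In form: [[gripper, [dx, dy, dz], roll], ...]. A call has 1 to 10 rows; each row is the pose to reach, as a shift and turn from the pose commanded when the call began, along the tool's axes at that moment, turning the shorter way round; what a row does not reach only later rows make up. A row lasts 1/10 s, in which the tool goes at most 50 mm and 8.59 degrees, less where a joint would pass 70% of its speed; a pose out of reach is approached as far as the arm can. A call with a number of a shift or a turn outside -1 to 1 is refused whole. A call with a gripper value outside its range is refused whole. The fingers move at their own pace and stop on an object; the grip force is fixed at half the most. Time passes only in rows, so rows that repeat a pose let the fingers close. It gives the time, the measured TCP pose, the force, the opening and the grip force at its end, in the units of the state.
- manip.state(): the state, without advancing time (a new reading comes with each control period).
- manip.grab_frame(name): name is "side" or "top" or "wrist"; returns a dict with "img" (400x640x3 uint8, red, green, blue), "fx", "fy", "cx", "cy" (pixels), "eye" and "rotation" of the camera in the world; the wrist camera has in their place "tool_from_camera" (4x4, takes a point from camera to tool coordinates, whose origin is the TCP and whose axes are the flange's). Camera axes: x right, y down, z forward; pixel columns grow to the right and rows downward; lengths in m; the calibration is good to about 2 mm. A picture is of the moment at which its call begins: read the wrist's pose just before it. There is no depth.
- manip.job_done(): hands the job in; it is judged then, once.
The state is a dict: "time": time; "joint_pos": joint angles; "joint_vel": joint speeds; "joint_efforts": joint torques, N m; "tool_pos": TCP position; "tool_rot": TCP orientation; "contact_force": force on the tool from outside, world axes, zero at the start; "ft_torque": the same for the moment, N m; "gripper_width": opening from 0.0 (shut) to 1.0 (fully open); "grasp_force": force on a finger pad.
Only numpy, scipy, OpenCV 4.12 (cv2) and the standard library are available. Lean on these libraries where they do the work, as an engineer would, in place of code of your own. Each camera call takes 0.05 s, during which the arm holds its last target. There are 200 camera calls.

## Working session

There is one attempt and no reset: what is moved stays moved. The work goes in short steps, Python scripts to look and compute and a shell command to move; the robot and the scene stay as the last step left them, time stands still between calls to the robot, and variables do not carry over. Pictures are saved under pics/ and viewed, at most 10 in all, crops included, and the job is handed in when it is done.

```bash
mkdir -p pics
cat > h.py <<'E'
from plant import manip
import numpy as np, cv2
def snap(n,f):
    s=manip.state(); c=manip.grab_frame(n); cv2.imwrite('pics/'+f,c['img'][:,:,::-1]); np.save('pics/'+f+'.npy',dict(c=c,s=s),allow_pickle=True); return c
def load(f): return np.load('pics/'+f+'.npy',allow_pickle=True).item()['c']
def plane(c,u,v,z):
    R=np.array(c['rotation']);e=np.array(c['eye'])
    d=R@np.array([(u-c['cx'])/c['fx'],(v-c['cy'])/c['fy'],1]); return e+d*(z-e[2])/d[2]
def proj(c,p):
    q=np.array(c['rotation']).T@(np.array(p)-np.array(c['eye'])); return np.array([c['fx']*q[0]/q[2]+c['cx'],c['fy']*q[1]/q[2]+c['cy']])
E
python3 - <<'E'
from h import *
for n in('top','side'):
    c=snap(n,n+'0.png'); print(n,c['fx'],c['eye'],np.round(c['rotation'],3).tolist())
s=manip.state(); print(s)
E
```

```text
top 374.1485975582621 [0.27981437 0.02085621 1.41268078] [-0.059, 0.709, -0.698, 0.079]
side 450.12631019914227 [ 0.32376523 -1.17360265  1.16471506] [-0.409, 0.906, -0.105, 0.037]
{'time': 0.1, 'joint_pos': array([-1.38399490e+00,  5.33281612e-02,  1.61418774e+00,  2.23396684e-05,
        1.47601386e+00, -1.18990345e-01]), 'joint_vel': array([-0.00012974, -0.00021803, -0.00340516,  0.00055288,  0.00057275,
       -0.00182801]), 'joint_efforts': array([ 1.26475356e-03, -3.94902885e+01, -3.71360707e+01, -4.71829730e-05,
        3.90198897e-03, -9.36808220e-06]), 'tool_pos': array([ 0.1880588 , -0.59542758,  0.23014428]), 'tool_rot': array([-9.68376291e-04,  9.88333876e-01,  1.52299744e-01, -2.17208464e-05]), 'contact_force': array([0.50822826, 0.59442017, 0.53808488]), 'ft_torque': array([ 0.00247171, -0.00512673, -0.01393883]), 'grasp_force': 0.0, 'gripper_width': 1.002216365880478}
```

```bash
cat >> h.py <<'E'
from scipy.spatial.transform import Rotation as Ro
def RM(q): q=np.array(q); return Ro.from_quat(q[[1,2,3,0]]).as_matrix()
_l=load
def load(f): c=_l(f); c['rotation']=RM(c['rotation']); return c
_s=snap
def snap(n,f):
    c=_s(n,f)
    if 'rotation' in c: c['rotation']=RM(c['rotation'])
    return c
E
python3 -c "
from h import *
for n in('top','side'): print(np.round(load(n+'0.png')['rotation'],2))"
```

```text
[[ 0.01 -0.98  0.19]
 [-1.   -0.02 -0.03]
 [ 0.03 -0.19 -0.98]]
[[ 0.98 -0.16  0.15]
 [-0.22 -0.64  0.73]
 [-0.02 -0.75 -0.66]]
```

View pics/top0.png

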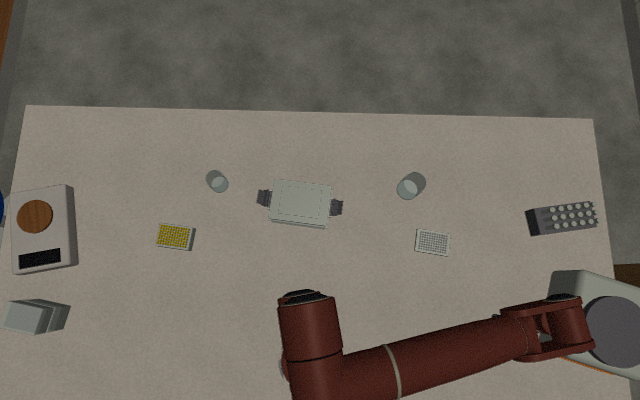

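View pics/side0.png

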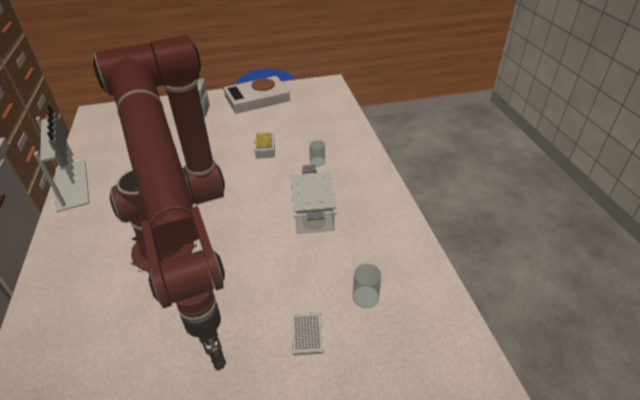

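Run:
```python
from h import *
t=cv2.imread('pics/top0.png')[165:240,245:355]; s=cv2.imread('pics/side0.png')[155:240,275:350]
t=cv2.resize(t,None,fx=7,fy=7,interpolation=2); cv2.imwrite('pics/tc.png',t)
s=cv2.resize(s,None,fx=7,fy=7,interpolation=2); cv2.imwrite('pics/sc.png',s)
c=load('top0.png')
for z in (.105,.115):
  for u,v in((302,203),(264,198),(336,207)): print(z,plane(c,u,v,z))
```

```text
0.105 [0.546428   0.04299187 0.105     ]
0.105 [0.56211488 0.17863507 0.105     ]
0.105 [ 0.53410399 -0.07844165  0.105     ]
0.115 [0.54438918 0.0428226  0.115     ]
0.115 [0.5599561  0.17742851 0.115     ]
0.115 [ 0.53215941 -0.0776823   0.115     ]
```

View pics/tc.png

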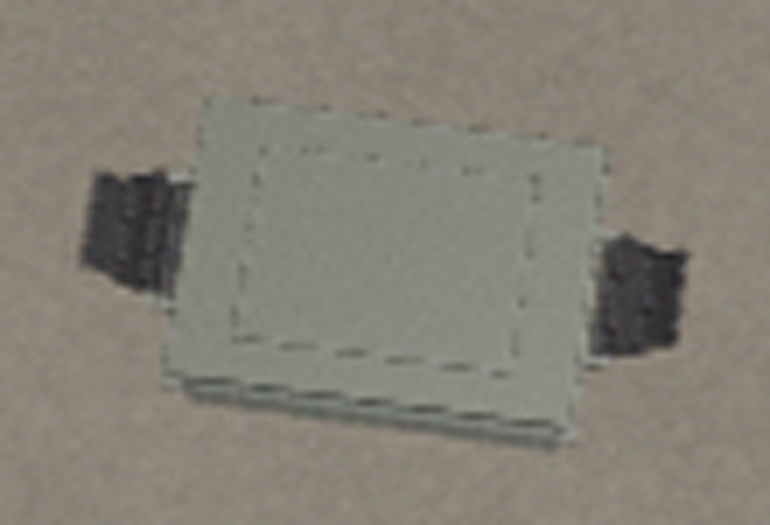

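View pics/sc.png

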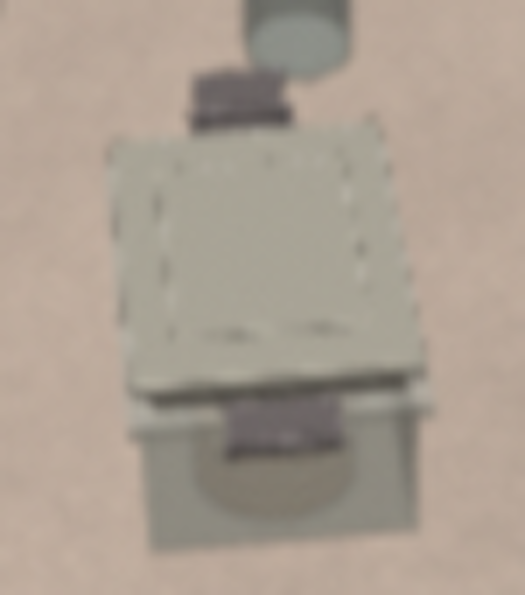

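```bash
cat >> h.py <<'E'
def ray(c,u,v):
    d=c['rotation']@np.array([(u-c['cx'])/c['fx'],(v-c['cy'])/c['fy'],1]); return np.array(c['eye']),d/np.linalg.norm(d)
def tri(r):
    A=sum(np.eye(3)-np.outer(d,d) for e,d in r);b=sum((np.eye(3)-np.outer(d,d))@e for e,d in r);return np.linalg.solve(A,b)
E
python3 - <<'E'
from h import *
t=load('top0.png');s=load('side0.png')
T=lambda x,y:ray(t,245+(x+.5)/7-.5,165+(y+.5)/7-.5)
S=lambda x,y:ray(s,275+(x+.5)/7-.5,155+(y+.5)/7-.5)
N=['a+x','b+x','b-x','a-x']
P=[tri([T(*a),S(*b)]) for a,b in zip([(205,98),(607,147),(577,428),(165,377)],[(375,120),(425,372),(132,386),(112,140)])]
P=np.array(P)
for n,p in zip(N,P): print(n,p)
c=P.mean(0);a=(P[0]+P[3])/2;b=(P[1]+P[2])/2;y=a-b
print('c',c,'len',np.linalg.norm(y),'yaw',np.arctan2(-y[0],y[1]),'w',np.linalg.norm(P[0]-P[3]),np.linalg.norm(P[1]-P[2]))
x=P[0]+P[1]-P[2]-P[3];print('yawx',np.arctan2(x[1],x[0]),a,b)
# clip outer tab edge: top a ~ (90,220), b ~(684,305); side a (237,72), b tip (285,455)
print('cliptips',tri([T(90,222),S(237,72)]),tri([T(684,305),S(285,453)]))
E
```

```text
a+x [0.63641299 0.14591409 0.1075252 ]
b+x [ 0.61262175 -0.06084769  0.11101215]
b-x [ 0.46713296 -0.04606138  0.12031127]
a-x [0.4921678  0.16064406 0.10987952]
c [0.55208387 0.04991227 0.11218204] len 0.20828637030638658 yaw -0.11754501573033935 w 0.1450144456333199 0.14653360496225487
yawx -0.10152348890404704 [0.5642904  0.15327907 0.10870236] [ 0.53987735 -0.05345453  0.11566171]
cliptips [0.57027032 0.20136908 0.11152861] [ 0.53194112 -0.10043287  0.1107889 ]
```

```bash
python3 -m pendant '[[0,[0.9,-0.84,0],0.132],[0,[0.9,-0.84,0],0.132],[0,[0.9,-0.84,0],0.132],[0,[0.9,-0.84,0],0.132],[0,[0.9,-0.84,0],0.132]]'
cat >> h.py <<'E'
C=np.array([.552,.05]);Y=-.11
def where(c=C,yaw=Y):
    s=manip.state();p=s['tool_pos'];R=RM(s['tool_rot']);d=p[:2]-c
    jx=d@[np.cos(yaw),np.sin(yaw)];jy=d@[-np.sin(yaw),np.cos(yaw)]
    print('t',s['time'],'p',p.round(4),'toolx yaw',round(np.arctan2(R[1,0],R[0,0]),3),'jar xy',round(jx,4),round(jy,4),'F',s['contact_force'].round(1),'w',round(s['gripper_width'],2))
    return s
E
python3 -c "
from h import *
where()"
```

```text
time: 0.6
tool_pos: [0.2612, -0.4665, 0.231]
tool_rot: [0.0, 0.999, -0.053, -0.0]
contact_force: [0.2, -0.2, 0.4]
gripper_width: 0.146
grasp_force: 0.0
t 0.6 p [ 0.2612 -0.4665  0.231 ] toolx yaw -0.107 jar xy -0.2324 -0.5453 F [ 0.2 -0.2  0.4] w 0.15
```

```bash
R='x'; python3 -m pendant '[[0,[0.483,-0.97,0],0],[0,[0.483,-0.97,0],0],[0,[0.483,-0.97,0],0]]' >/dev/null
python3 -m pendant '[[0,[0.483,-0.97,0],0],[0,[0.483,-0.97,0],0],[0,[0.483,-0.97,0],0]]' >/dev/null
python3 -m pendant '[[0,[0.483,-0.97,0],0],[0,[0.483,-0.97,0],0],[0,[0.483,-0.97,0],0]]' >/dev/null
python3 -m pendant '[[0,[0.483,-0.97,0],0],[0,[0.483,-0.97,0],0],[0,[0.483,-0.97,0.4],0],[0,[0.483,-0.97,0.7],0]]'
python3 - <<'E'
from h import *
where()
c=snap('wrist','w1.png'); print(c['tool_from_camera'],c['fx'])
E
```

```text
time: 1.9
tool_pos: [0.545, -0.0285, 0.1479]
tool_rot: [0.0, 0.999, -0.053, 0.002]
contact_force: [0.2, 0.2, -0.4]
gripper_width: 0.003
grasp_force: 0.0
t 1.9 p [ 0.545  -0.0285  0.1479] toolx yaw -0.106 jar xy 0.0017 -0.0788 F [ 0.2  0.2 -0.4] w 0.0
[[ 2.40297273e-04 -9.49778488e-01 -3.12922939e-01  8.07359666e-02]
 [ 9.99999957e-01  1.76087116e-04  2.33455265e-04 -4.75410113e-04]
 [-1.66629091e-04 -3.12922982e-01  9.49778490e-01 -1.42257368e-01]
 [ 0.00000000e+00  0.00000000e+00  0.00000000e+00  1.00000000e+00]] 304.3843256053109
```

View pics/w1.png

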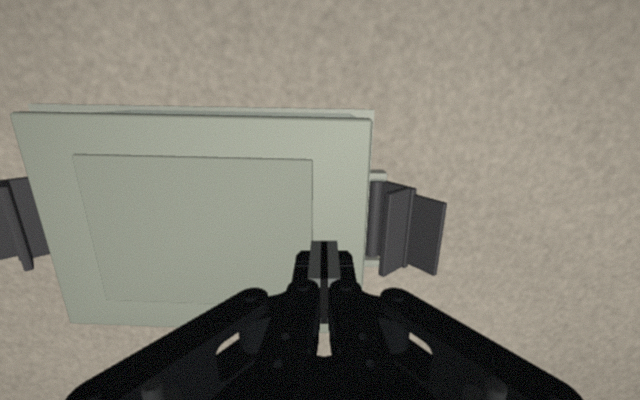

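```bash
python3 -m pendant '[[0,[0,0,0.15],0],[0,[0,0,0.22],0],[0,[0,0,0.27],0],[0,[0,0,0.30],0],[0,[0,0,0.32],0]]'
```

```text
time: 2.45
tool_pos: [0.5426, -0.0306, 0.1101]
tool_rot: [0.0, 0.998, -0.055, 0.001]
contact_force: [-1.7, -1.6, 3.3]
gripper_width: 0.002
grasp_force: 1.5
```

```bash
python3 -m pendant '[[0,[0,0,0.01],0],[0,[0,0,0.02],0],[0,[0,0,0.02],0]]'; python3 -m pendant '[[0,[0,0,0.01],0],[0,[0,0,0.02],0],[0,[0,0,0.02],0]]'
```

```text
time: 2.75
tool_pos: [0.5426, -0.03, 0.1072]
tool_rot: [0.0, 0.999, -0.054, 0.001]
contact_force: [-0.3, -2.1, 2.3]
gripper_width: 0.001
grasp_force: 1.3
time: 3.05
tool_pos: [0.5426, -0.0299, 0.1053]
tool_rot: [0.0, 0.999, -0.054, 0.001]
contact_force: [-1.1, -2.7, 6.4]
gripper_width: -0.0
grasp_force: 3.3
```

```bash
python3 -m pendant '[[0,[0,0,-0.3],0],[0,[0,-0.67,-0.3],0],[0,[0,-0.67,-0.3],0]]' >/dev/null; python3 -m pendant '[[0,[0,-0.66,0],0],[0,[0,-0.66,0],0],[0,[0,-0.66,0.07],0],[0,[0,-0.66,0.14],0],[0,[0,-0.66,0.2],0],[0,[0,-0.66,0.24],0],[0,[0,-0.66,0.26],0]]'; python3 -c "
from h import *
where()"
```

```text
time: 4.05
tool_pos: [0.5586, 0.128, 0.1077]
tool_rot: [0.0, 0.998, -0.055, -0.001]
contact_force: [-0.1, -0.0, -0.5]
gripper_width: 0.001
grasp_force: 0.0
t 4.05 p [0.5586 0.128  0.1077] toolx yaw -0.11 jar xy -0.002 0.0782 F [-0.1 -0.  -0.5] w 0.0
```

```bash
python3 -m pendant '[[0,[0,0,0.01],0],[0,[0,0,0.02],0],[0,[0,0,0.02],0]]';python3 -m pendant '[[0,[0,0,0.01],0],[0,[0,0,0.02],0],[0,[0,0,0.02],0]]';  python3 -c "
from h import *
snap('wrist','w2.png'); snap('side','side2.png')"
```

```text
time: 4.35
tool_pos: [0.5596, 0.1287, 0.1069]
tool_rot: [-0.0, 0.999, -0.055, 0.0]
contact_force: [1.3, -0.3, 1.3]
gripper_width: -0.005
grasp_force: 0.1
time: 4.65
tool_pos: [0.5597, 0.129, 0.1052]
tool_rot: [0.0, 0.999, -0.054, 0.0]
contact_force: [-1.9, -1.2, 5.3]
gripper_width: 0.002
grasp_force: 2.7
```

View pics/w2.png

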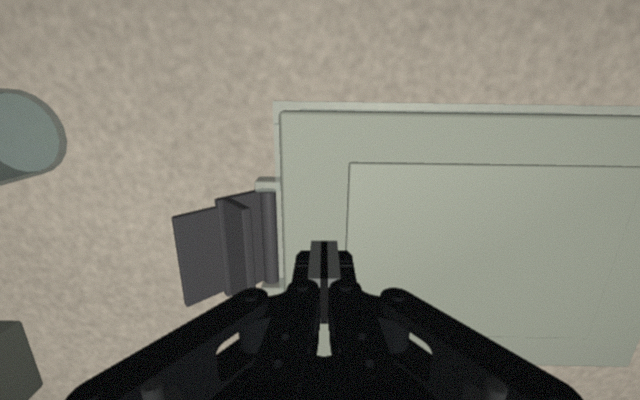

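```bash
python3 -m pendant '[[0,[0,0,0.01],0],[0,[0,0,0.02],0],[0,[0,0,0.02],0]]';python3 -m pendant '[[0,[0,0,0.01],0],[0,[0,0,0.02],0],[0,[0,0,0.02],0]]'
```

```text
time: 5.05
tool_pos: [0.5598, 0.129, 0.1052]
tool_rot: [0.0, 0.999, -0.054, 0.0]
contact_force: [-8.5, -2.4, 16.3]
gripper_width: -0.002
grasp_force: 8.2
time: 5.35
tool_pos: [0.5598, 0.1289, 0.1049]
tool_rot: [0.0, 0.999, -0.054, -0.0]
contact_force: [-14.9, -3.2, 26.8]
gripper_width: 0.002
grasp_force: 13.4
```

```bash
python3 -m pendant '[[0,[0,0,-0.3],0],[0,[0,0.67,-0.3],0],[0,[0,0.67,-0.3],0]]' >/dev/null; python3 -m pendant '[[0,[0,0.66,0],0],[0,[0,0.66,0],0],[0,[0,0.66,0.08],0],[0,[0,0.66,0.16],0],[0,[0,0.66,0.2],0],[0,[0,0.66,0.23],0],[0,[0,0.66,0.26],0],[0,[0,0.66,0.28],0]]'; python3 -m pendant '[[0,[0,0,0.01],0],[0,[0,0,0.02],0],[0,[0,0,0.02],0]]'
```

```text
time: 6.45
tool_pos: [0.5417, -0.0286, 0.1049]
tool_rot: [-0.0, 0.999, -0.054, -0.001]
contact_force: [-16.5, 3.0, 28.5]
gripper_width: -0.0
grasp_force: 14.2
time: 6.75
tool_pos: [0.5418, -0.0286, 0.1049]
tool_rot: [-0.0, 0.999, -0.053, -0.002]
contact_force: [-18.1, 3.2, 29.2]
gripper_width: 0.0
grasp_force: 14.8
```

```bash
python3 -m pendant '[[0,[0,0,-0.4],0],[0,[0,0.1,-0.62],0],[0,[0,0.5,-0.62],0],[0,[0,0.9,-0.62],0],[0,[0,0.9,-0.62],0],[0,[0,0.9,-0.3],0],[0,[0,0.9,-0.13],0],[0,[0,0.9,-0.13],0]]'; python3 -c "
from h import *
where();snap('wrist','w3.png')"
```

```text
time: 7.55
tool_pos: [0.5277, -0.135, 0.1107]
tool_rot: [-0.001, 0.999, -0.054, -0.004]
contact_force: [-1.0, 0.0, -0.8]
gripper_width: 0.002
grasp_force: 0.0
t 7.55 p [ 0.5277 -0.135   0.1107] toolx yaw -0.108 jar xy -0.0039 -0.1866 F [-1.   0.  -0.8] w 0.0
```

View pics/w3.png

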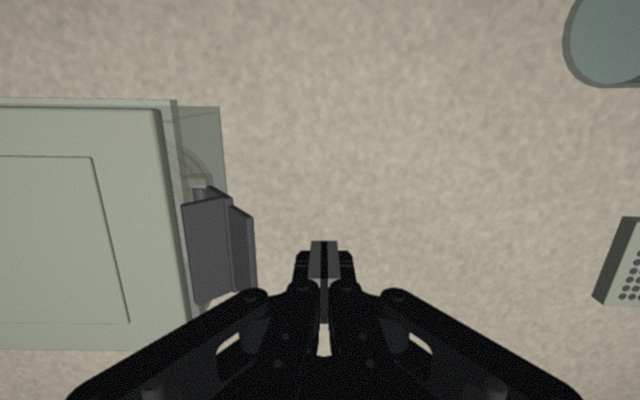

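```bash
python3 -m pendant '[[0,[0,-0.1,0],0],[0,[0,-0.2,0],0],[0,[0,-0.28,0],0],[0,[0,-0.34,0],0],[0,[0,-0.38,-0.02],0],[0,[0,-0.42,-0.04],0],[0,[0,-0.42,-0.04],0]]'; python3 -c "
from h import *
where()"
```

```text
time: 8.3
tool_pos: [0.5389, -0.0884, 0.1261]
tool_rot: [0.003, 0.999, -0.054, 0.004]
contact_force: [-3.9, -5.3, 15.7]
gripper_width: 0.002
grasp_force: 9.3
t 8.3 p [ 0.5389 -0.0884  0.1261] toolx yaw -0.108 jar xy 0.0022 -0.139 F [-3.9 -5.3 15.7] w 0.0
```

```bash
python3 -c "
from h import *
snap('wrist','w4.png')"
```

```text
(no output)
```

View pics/w4.png

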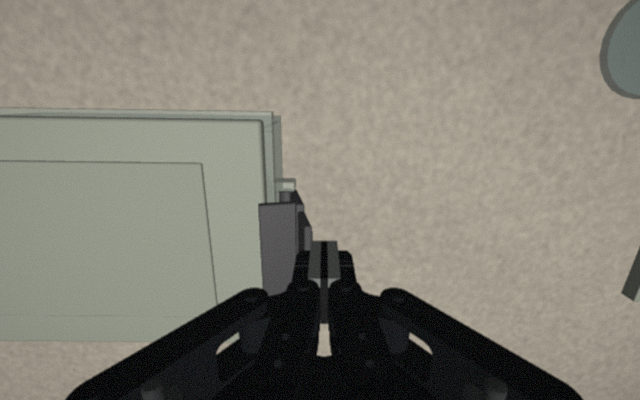

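```bash
python3 -m pendant '[[0,[0,0,-0.03],0],[0,[0,-0.03,-0.05],0],[0,[0,-0.06,-0.05],0],[0,[0,-0.08,-0.05],0],[0,[0,-0.08,-0.05],0]]'; python3 -m pendant '[[0,[0,-0.02,0],0],[0,[0,-0.04,0],0],[0,[0,-0.04,0],0]]';python3 -c "
from h import *
where()"
```

```text
time: 8.85
tool_pos: [0.5383, -0.0775, 0.1284]
tool_rot: [0.001, 0.999, -0.054, 0.002]
contact_force: [-1.0, -2.1, 10.0]
gripper_width: 0.001
grasp_force: 6.4
time: 9.15
tool_pos: [0.5384, -0.0766, 0.1286]
tool_rot: [0.005, 0.999, -0.054, 0.002]
contact_force: [-4.3, -15.1, 9.4]
gripper_width: -0.0
grasp_force: 10.0
t 9.15 p [ 0.5384 -0.0766  0.1286] toolx yaw -0.108 jar xy 0.0003 -0.1273 F [ -4.3 -15.1   9.4] w -0.0
```

```bash
python3 -m pendant '[[0,[0,-0.02,0],0],[0,[0,-0.04,0],0],[0,[0,-0.04,0],0]]'; python3 -m pendant '[[0,[0,0.15,0],0],[0,[0,0.3,0],0],[0,[0,0.3,-0.3],0],[0,[0,0.3,-0.55],0],[0,[0,-0.1,-0.55],0],[0,[0,-0.5,-0.55],0],[0,[0,-0.7,-0.55],0],[0,[0,-0.7,-0.55],0]]';python3 -c "
from h import *
where();snap('wrist','w5.png')"
```

```text
time: 9.45
tool_pos: [0.5385, -0.0757, 0.1287]
tool_rot: [0.01, 0.998, -0.054, 0.001]
contact_force: [-5.3, -28.7, 6.9]
gripper_width: -0.001
grasp_force: 15.1
time: 10.25
tool_pos: [0.5461, 0.0194, 0.1909]
tool_rot: [-0.001, 0.999, -0.052, -0.001]
contact_force: [-0.8, -0.1, -1.1]
gripper_width: -0.003
grasp_force: 0.0
t 10.25 p [0.5461 0.0194 0.1909] toolx yaw -0.104 jar xy -0.0025 -0.0311 F [-0.8 -0.1 -1.1] w -0.0
```

View pics/w5.png

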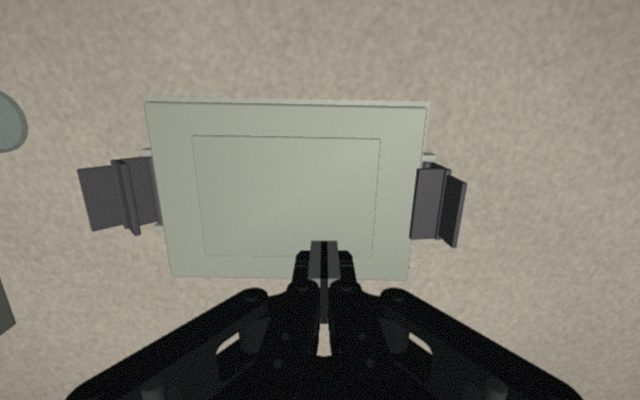

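```bash
cat >> h.py <<'E'
def wproj(f,pts,c=C,yaw=Y):
    D=np.load('pics/'+f+'.npy',allow_pickle=True).item();k,s=D['c'],D['s']
    Rz=Ro.from_euler('z',yaw).as_matrix();M=np.array(k['tool_from_camera'])
    for p in pts:
        w=Rz@np.array(p)+[c[0],c[1],0]
        q=np.linalg.inv(M)@np.r_[RM(s['tool_rot']).T@(w-s['tool_pos']),1]
        print(np.round(p,4),np.round([k['fx']*q[0]/q[2]+k['cx'],k['fy']*q[1]/q[2]+k['cy']],1))
def tip(th,sg,x=0): return [x,sg*(.113+.007*np.cos(th)+.05*np.sin(th)),.085+.05*np.cos(th)-.007*np.sin(th)]
E
python3 -c "
from h import *
wproj('w5.png',[[.073,-.103,.105],[.073,.103,.105],[-.073,.103,.105],[.05,.07,.107],[.05,-.07,.107]])
wproj('w5.png',[tip(t,-1,x) for t in(0,.1,.2,.3) for x in (.025,-.025)]+[[.029,-.095,.112]])"
```

```text
[ 0.073 -0.103  0.105] [425.5 103.5]
[0.073 0.103 0.105] [138.  101.7]
[-0.073  0.103  0.105] [169.2 277.8]
[0.05  0.07  0.107] [187.2 134.8]
[ 0.05  -0.07   0.107] [377.9 136. ]
[ 0.025 -0.12   0.135] [456.8 179.4]
[-0.025 -0.12   0.135] [446.9 246.1]
[ 0.025  -0.125   0.1341] [463.6 179.1]
[-0.025  -0.125   0.1341] [453.2 245.5]
[ 0.025  -0.1298  0.1326] [469.8 178.6]
[-0.025  -0.1298  0.1326] [459.  244.6]
[ 0.025  -0.1345  0.1307] [475.3 177.9]
[-0.025  -0.1345  0.1307] [464.3 243.4]
[ 0.029 -0.095  0.112] [411.  165.8]
```

```bash
cat >> h.py <<'E'
def wplane(f,u,v,z):
    D=np.load('pics/'+f+'.npy',allow_pickle=True).item();k,s=D['c'],D['s'];M=np.array(k['tool_from_camera']);R=RM(s['tool_rot'])
    d=R@M[:3,:3]@np.array([(u-k['cx'])/k['fx'],(v-k['cy'])/k['fy'],1]);e=R@M[:3,3]+s['tool_pos'];return e+d*(z-e[2])/d[2]
E
python3 - <<'E'
from h import *
for pts,z in ((((146,101),(430,104),(408,278),(170,278)),.105),(((192,135),(380,139),(372,257),(205,256)),.107)):
    P=np.array([wplane('w5.png',*p,z) for p in pts]);a=(P[0]+P[3])/2;b=(P[1]+P[2])/2;y=a-b
    print('c',P.mean(0),'L',np.linalg.norm(P[0]-P[1]),np.linalg.norm(P[2]-P[3]),'W',np.linalg.norm(P[0]-P[3]),np.linalg.norm(P[1]-P[2]),'yaw',np.arctan2(-y[0],y[1]))
E
python3 -c "
from h import *
im=cv2.imread('pics/w5.png')[85:290,60:490]; cv2.imwrite('pics/w5c.png',cv2.resize(im,None,fx=1.8,fy=1.8,interpolation=2))"
```

```text
c [0.55201686 0.04729066 0.105     ] L 0.2034636110103572 0.20640229632273943 W 0.14678107853252012 0.1444484355494673 yaw -0.10827251319329262
c [0.55107318 0.04811471 0.107     ] L 0.13818809168845278 0.13992401816132036 W 0.10020771393016387 0.09812184018645558 yaw -0.11711973550655448
```

```bash
python3 -m pendant '[[0,[0,-0.4,0],0],[0,[0,-0.8,0.2],0],[0,[0,-0.91,0.5],0],[0,[0,-0.91,0.6],0],[0,[0,-0.91,0.66],0],[0,[0,-0.91,0.69],0],[0,[0,-0.91,0.69],0]]'; python3 -m pendant '[[0,[0,0,0.02],0],[0,[0,0,0.04],0],[0,[0,0,0.06],0],[0,[0,0,0.06],0]]';python3 -c "
from h import *
where()"
```

```text
time: 11.0
tool_pos: [0.5593, 0.123, 0.1096]
tool_rot: [0.0, 0.998, -0.055, 0.0]
contact_force: [-0.1, -0.6, -0.3]
gripper_width: 0.001
grasp_force: 0.0
time: 11.4
tool_pos: [0.5608, 0.1242, 0.105]
tool_rot: [-0.001, 0.999, -0.055, 0.002]
contact_force: [-1.7, -0.6, 7.9]
gripper_width: 0.002
grasp_force: 4.1
t 11.4 p [0.5608 0.1242 0.105 ] toolx yaw -0.109 jar xy 0.0006 0.0747 F [-1.7 -0.6  7.9] w 0.0
```

```bash
python3 -m pendant '[[0,[0,0,-0.4],0],[0,[0,-0.1,-0.6],0],[0,[0,-0.5,-0.6],0],[0,[0,-0.9,-0.6],0],[0,[0,-0.95,-0.6],0],[0,[0,-0.95,-0.3],0],[0,[0,-0.95,-0.1],0],[0,[0,-0.95,-0.1],0]]'; python3 -c "
from h import *
where();snap('wrist','w6.png')"
python3 - <<'E'
from h import *
D='w6.png'
for t in(.5,.7,.85): wproj(D,[tip(t,1,0)],[.5515,.0477],-.112)
E
```

```text
time: 12.2
tool_pos: [0.5682, 0.2362, 0.1094]
tool_rot: [0.001, 0.999, -0.055, -0.004]
contact_force: [-0.9, -0.7, -0.5]
gripper_width: -0.002
grasp_force: 0.0
t 12.2 p [0.5682 0.2362 0.1094] toolx yaw -0.109 jar xy -0.0043 0.1869 F [-0.9 -0.7 -0.5] w -0.0
[0.     0.1431 0.1255] [422.3 266.1]
[0.     0.1506 0.1187] [402.9 258.6]
[0.     0.1552 0.1127] [391.  252.6]
```

View pics/w6.png

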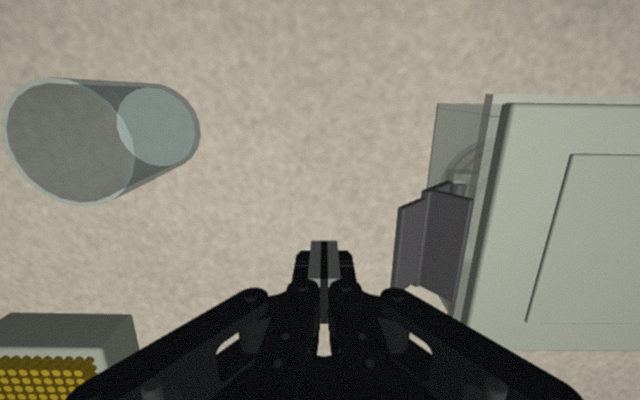

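```bash
python3 -m pendant '[[0,[0,0.05,0.04],0],[0,[0,0.15,0.04],0],[0,[0,0.24,0.03],0],[0,[0,0.30,0],0],[0,[0,0.35,-0.04],0],[0,[0,0.40,-0.08],0],[0,[0,0.43,-0.1],0],[0,[0,0.43,-0.1],0]]'; python3 -c "
from h import *
where()"; python3 -m pendant '[[0,[0,0.02,-0.02],0],[0,[0,0.04,-0.03],0],[0,[0,0.06,-0.04],0],[0,[0,0.06,-0.04],0]]';python3 -c "
from h import *
where()"
```

```text
time: 13.05
tool_pos: [0.5663, 0.1856, 0.1272]
tool_rot: [-0.0, 0.998, -0.055, 0.001]
contact_force: [0.4, 1.3, 1.4]
gripper_width: 0.001
grasp_force: 0.7
t 13.05 p [0.5663 0.1856 0.1272] toolx yaw -0.11 jar xy -0.0007 0.1363 F [0.4 1.3 1.4] w 0.0
time: 13.45
tool_pos: [0.5643, 0.1785, 0.13]
tool_rot: [0.0, 0.999, -0.055, -0.001]
contact_force: [0.2, -0.5, -1.2]
gripper_width: 0.002
grasp_force: 0.1
t 13.45 p [0.5643 0.1785 0.13  ] toolx yaw -0.109 jar xy -0.0019 0.1291 F [ 0.2 -0.5 -1.2] w 0.0
```

```bash
python3 -m pendant '[[0,[0,0.02,0.02],0],[0,[0,0.04,0.02],0],[0,[0,0.05,0.02],0],[0,[0,0.05,0.02],0]]'; python3 -m pendant '[[0,[0,0.02,0],0],[0,[0,0.04,0],0],[0,[0,0.04,0],0]]';python3 -c "
from h import *
where()"
```

```text
time: 13.85
tool_pos: [0.5642, 0.1738, 0.1286]
tool_rot: [-0.001, 0.999, -0.054, 0.0]
contact_force: [-0.2, 4.6, 2.3]
gripper_width: -0.001
grasp_force: 2.9
time: 14.15
tool_pos: [0.5641, 0.1728, 0.1287]
tool_rot: [-0.005, 0.999, -0.054, 0.001]
contact_force: [2.0, 16.5, 0.1]
gripper_width: -0.001
grasp_force: 8.7
t 14.15 p [0.5641 0.1728 0.1287] toolx yaw -0.109 jar xy -0.0015 0.1234 F [ 2.  16.5  0.1] w -0.0
```

```bash
python3 -m pendant '[[0,[0,0.02,0],0],[0,[0,0.04,0],0],[0,[0,0.04,0],0]]'; python3 -m pendant '[[0,[0,-0.15,0],0],[0,[0,-0.3,0],0],[0,[0,-0.3,-0.4],0],[0,[0,-0.3,-0.8],0],[0,[-0.3,0.2,-0.8],0],[0,[-0.5,0.6,-0.8],0],[0,[-0.6,0.9,-0.8],0],[0,[-0.6,0.9,-0.8],0],[0,[-0.6,0.9,-0.8],0]]';python3 -c "
from h import *
where();snap('wrist','w7.png')
wproj('w7.png',[tip(t,g,x) for g in(1,-1) for t in(0,.1) for x in (.025,-.025)]+[[.073,-.103,.105],[.073,.103,.105]],[.5515,.0477],-.112)"
```

```text
time: 14.45
tool_pos: [0.5639, 0.172, 0.1289]
tool_rot: [-0.01, 0.998, -0.054, 0.002]
contact_force: [4.5, 29.7, -2.8]
gripper_width: 0.001
grasp_force: 14.9
time: 15.35
tool_pos: [0.4792, 0.0627, 0.2238]
tool_rot: [0.0, 0.998, -0.056, -0.0]
contact_force: [1.4, -0.0, -0.1]
gripper_width: -0.001
grasp_force: 0.0
t 15.35 p [0.4792 0.0627 0.2238] toolx yaw -0.112 jar xy -0.0738 0.0047 F [ 1.4 -0.  -0.1] w -0.0
[0.025 0.12  0.135] [163.1  68.7]
[-0.025  0.12   0.135] [174.1 140.3]
[0.025  0.125  0.1341] [156.8  68.8]
[-0.025   0.125   0.1341] [168.1 140.1]
[ 0.025 -0.12   0.135] [504.7  68.8]
[-0.025 -0.12   0.135] [492.3 140.4]
[ 0.025  -0.125   0.1341] [510.9  68.9]
[-0.025  -0.125   0.1341] [498.2 140.2]
[ 0.073 -0.103  0.105] [471.2   2.8]
[0.073 0.103 0.105] [195.4   2.6]
```

View pics/w7.png

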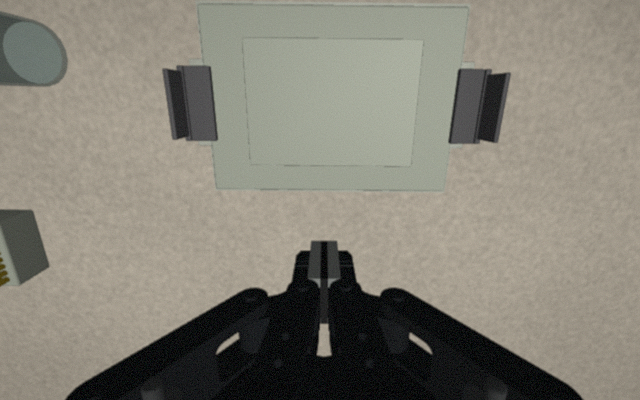

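```bash
python3 -m pendant '[[0,[0.3,0.4,0],0],[0,[0.62,0.68,0.3],0],[0,[0.62,0.68,0.6],0],[0,[0.62,0.68,0.8],0],[0,[0.62,0.68,0.9],0],[0,[0.62,0.68,0.96],0],[0,[0.62,0.68,0.96],0]]'; python3 -m pendant '[[0,[0,0,0.02],0],[0,[0,0,0.03],0],[0,[0,0,0.03],0]]'; python3 -m pendant '[[0,[0,0,0.02],0],[0,[0,0,0.04],0],[0,[0,0,0.04],0]]';python3 -c "
from h import *
where()"
```

```text
time: 16.1
tool_pos: [0.5452, -0.0243, 0.1089]
tool_rot: [-0.0, 0.999, -0.054, 0.0]
contact_force: [0.1, 0.6, 0.3]
gripper_width: 0.004
grasp_force: 0.0
time: 16.4
tool_pos: [0.5458, -0.025, 0.107]
tool_rot: [-0.0, 0.999, -0.054, 0.002]
contact_force: [-0.2, 0.1, 3.1]
gripper_width: 0.001
grasp_force: 1.6
time: 16.7
tool_pos: [0.5462, -0.025, 0.1066]
tool_rot: [-0.0, 0.999, -0.054, 0.001]
contact_force: [-12.2, 3.5, 25.2]
gripper_width: -0.002
grasp_force: 12.6
t 16.7 p [ 0.5462 -0.025   0.1066] toolx yaw -0.108 jar xy 0.0024 -0.0752 F [-12.2   3.5  25.2] w -0.0
```

```bash
python3 -m pendant '[[0,[0,0,-0.4],0],[0,[0,0.1,-0.62],0],[0,[0,0.5,-0.62],0],[0,[0,0.8,-0.62],0],[0,[0,0.8,-0.4],0],[0,[0,0.8,-0.23],0],[0,[0,0.8,-0.23],0]]'; python3 -c "
from h import *
where()"; python3 -m pendant '[[0,[0,-0.1,0],0],[0,[0,-0.2,0],0],[0,[0,-0.28,0],0],[0,[0,-0.32,0],0],[0,[0,-0.32,0],0]]'; python3 -c "
from h import *
where()"
```

```text
time: 17.4
tool_pos: [0.5319, -0.1203, 0.1249]
tool_rot: [-0.001, 0.998, -0.055, -0.003]
contact_force: [-1.2, 0.0, 0.2]
gripper_width: -0.001
grasp_force: 0.0
t 17.4 p [ 0.5319 -0.1203  0.1249] toolx yaw -0.11 jar xy -0.0012 -0.1714 F [-1.2  0.   0.2] w -0.0
time: 17.9
tool_pos: [0.5391, -0.0815, 0.129]
tool_rot: [0.0, 0.999, -0.054, 0.001]
contact_force: [0.1, -0.1, 0.3]
gripper_width: 0.005
grasp_force: 0.0
t 17.9 p [ 0.5391 -0.0815  0.129 ] toolx yaw -0.107 jar xy 0.0016 -0.1321 F [ 0.1 -0.1  0.3] w 0.0
```

Contact-free to -0.132; step inward watching force.

```bash
for i in 1; do python3 -m pendant '[[0,[0,-0.02,0.01],0],[0,[0,-0.02,0.03],0],[0,[0,-0.02,0.03],0]]'; python3 -m pendant '[[0,[0,-0.02,0],0],[0,[0,-0.02,0],0]]'; python3 -m pendant '[[0,[0,-0.02,0],0],[0,[0,-0.02,0],0]]'; python3 -m pendant '[[0,[0,-0.02,0],0],[0,[0,-0.02,0],0]]';python3 -m pendant '[[0,[0,-0.03,0],0],[0,[0,-0.03,0],0]]'; done | egrep 'pos|force'
```

```text
tool_pos: [0.5397, -0.0807, 0.1279]
contact_force: [-6.2, -0.0, 13.9]
grasp_force: 8.0
tool_pos: [0.5399, -0.0789, 0.1281]
contact_force: [-5.5, -1.7, 14.6]
grasp_force: 8.5
tool_pos: [0.5401, -0.0775, 0.1283]
contact_force: [-7.5, -4.7, 15.5]
grasp_force: 9.5
tool_pos: [0.5402, -0.0771, 0.1284]
contact_force: [-8.2, -10.8, 15.7]
grasp_force: 11.3
tool_pos: [0.5403, -0.0764, 0.1285]
contact_force: [-9.8, -20.7, 13.5]
grasp_force: 14.5
```

Run:
```python
from h import *
im=cv2.cvtColor(cv2.imread('pics/w7.png'),cv2.COLOR_BGR2GRAY).astype(int)
print(im[105,160:222].tolist()); print(im[105,445:515].tolist())
cc=[.5515,.0477]
def h(th,sg,dy,dz): return [0,sg*(.113+dy*np.cos(th)+dz*np.sin(th)),.085+dz*np.cos(th)-dy*np.sin(th)]
for th in(0,.05,.1,.2,.3):
  print(th);wproj('w7.png',[h(th,g,*d) for g in(1,-1) for d in((7e-3,.05),(3e-3,.05),(-.018,.027))],cc,-.112)
```

```text
[159, 160, 163, 160, 162, 164, 156, 114, 84, 80, 82, 77, 60, 43, 39, 37, 39, 42, 40, 40, 35, 39, 46, 42, 39, 60, 68, 59, 71, 74, 80, 80, 78, 78, 87, 83, 80, 79, 83, 84, 84, 82, 80, 83, 83, 81, 85, 85, 83, 85, 80, 82, 71, 56, 93, 140, 151, 156, 155, 151, 154, 152]
[159, 160, 158, 160, 159, 162, 166, 155, 99, 48, 47, 66, 79, 85, 84, 85, 86, 81, 85, 82, 84, 79, 84, 83, 83, 84, 83, 81, 82, 79, 78, 83, 82, 77, 51, 60, 63, 56, 34, 33, 38, 27, 27, 37, 35, 31, 32, 32, 37, 37, 33, 32, 29, 35, 35, 53, 85, 84, 74, 101, 143, 157, 157, 155, 155, 158, 163, 160, 156, 154]
0
[0.    0.12  0.135] [168.8 105.8]
[0.    0.116 0.135] [174.3 105.8]
[0.    0.095 0.112] [213.9 104.8]
[ 0.    -0.12   0.135] [498.3 105.9]
[ 0.    -0.116  0.135] [492.8 105.9]
[ 0.    -0.095  0.112] [451.4 104.9]
0.05
[0.     0.1225 0.1346] [165.7 105.7]
[0.     0.1185 0.1348] [171.  105.7]
[0.     0.0964 0.1129] [211.9 104.9]
[ 0.     -0.1225  0.1346] [501.4 105.9]
[ 0.     -0.1185  0.1348] [496.1 105.9]
[ 0.     -0.0964  0.1129] [453.5 105. ]
0.1
[0.     0.125  0.1341] [162.6 105.7]
[0.     0.121  0.1345] [167.8 105.7]
[0.     0.0978 0.1137] [209.7 104.9]
[ 0.     -0.125   0.1341] [504.3 105.8]
[ 0.     -0.121   0.1345] [499.2 105.9]
[ 0.     -0.0978  0.1137] [455.7 105. ]
0.2
[0.     0.1298 0.1326] [157.  105.6]
[0.     0.1259 0.1334] [161.8 105.7]
[0.     0.1007 0.115 ] [205.4 105. ]
[ 0.     -0.1298  0.1326] [509.8 105.8]
[ 0.     -0.1259  0.1334] [505.1 105.8]
[ 0.     -0.1007  0.115 ] [460.1 105.1]
0.3
[0.     0.1345 0.1307] [152.1 105.6]
[0.     0.1306 0.1319] [156.4 105.6]
[0.     0.1038 0.1161] [201. 105.]
[ 0.     -0.1345  0.1307] [514.6 105.7]
[ 0.     -0.1306  0.1319] [510.4 105.8]
[ 0.     -0.1038  0.1161] [464.6 105.1]
```

```bash
(python3 -m pendant '[[0,[0,0,-0.02],0],[0,[0,0,-0.03],0],[0,[0,0,-0.03],0]]'; python3 -m pendant '[[0,[0,-0.02,0],0],[0,[0,-0.03,0],0],[0,[0,-0.03,0],0]]')| egrep 'pos|force'; python3 -c "
from h import *
where()"
```

```text
tool_pos: [0.5398, -0.0763, 0.1287]
contact_force: [-2.2, -22.0, -0.4]
grasp_force: 13.3
tool_pos: [0.5399, -0.0756, 0.1287]
contact_force: [-3.0, -31.8, -1.2]
grasp_force: 16.7
t 19.6 p [ 0.5399 -0.0756  0.1287] toolx yaw -0.11 jar xy 0.0018 -0.1262 F [ -3.  -31.8  -1.2] w 0.0
```

```bash
python3 -m pendant '[[0,[0,0.1,0],0],[0,[0,0.3,0],0],[0,[0,0.3,-0.4],0],[0,[0,0.3,-0.8],0],[0,[-0.3,-0.1,-0.8],0],[0,[-0.5,-0.5,-0.8],0],[0,[-0.6,-0.9,-0.8],0],[0,[-0.6,-1,-0.8],0],[0,[-0.6,-1,-0.8],0],[0,[-0.6,-1,-0.8],0]]' | egrep 'time|force';python3 - <<'E'
from h import *
where();snap('wrist','w8.png')
im=cv2.cvtColor(cv2.imread('pics/w8.png'),cv2.COLOR_BGR2GRAY).astype(int)
cc=[.5515,.0477]
def h(th,sg,dy,dz): return [0,sg*(.113+dy*np.cos(th)+dz*np.sin(th)),.085+dz*np.cos(th)-dy*np.sin(th)]
for th in(0,.1):
  print(th);wproj('w8.png',[h(th,g,*d) for g in(1,-1) for d in((7e-3,.05),(3e-3,.05),(-.018,.027))],cc,-.112)
for v in(85,105): print(im[v,150:225].tolist()); print(im[v,435:525].tolist())
E
```

```text
time: 20.6
contact_force: [-0.7, -0.3, -0.2]
grasp_force: 0.0
t 20.6 p [0.4817 0.0614 0.2239] toolx yaw -0.108 jar xy -0.0712 0.0036 F [-0.7 -0.3 -0.2] w 0.0
0
[0.    0.12  0.135] [168.4 108.9]
[0.    0.116 0.135] [173.8 108.9]
[0.    0.095 0.112] [213.4 107.8]
[ 0.    -0.12   0.135] [496.5 110.3]
[ 0.    -0.116  0.135] [491.1 110.3]
[ 0.    -0.095  0.112] [450.  108.9]
0.1
[0.     0.125  0.1341] [162.2 108.8]
[0.     0.121  0.1345] [167.4 108.8]
[0.     0.0978 0.1137] [209.2 107.9]
[ 0.     -0.125   0.1341] [502.6 110.3]
[ 0.     -0.121   0.1345] [497.5 110.3]
[ 0.     -0.0978  0.1137] [454.3 109. ]
[148, 149, 151, 150, 155, 158, 159, 156, 156, 156, 157, 154, 149, 117, 84, 75, 81, 78, 68, 49, 42, 36, 41, 35, 38, 32, 41, 40, 36, 37, 43, 37, 61, 69, 61, 71, 81, 73, 85, 78, 81, 83, 84, 82, 82, 79, 80, 82, 84, 84, 79, 80, 81, 81, 88, 84, 79, 86, 87, 71, 46, 73, 137, 152, 157, 156, 152, 150, 149, 149, 153, 154, 149, 153, 152]
[159, 160, 161, 165, 165, 159, 159, 161, 164, 160, 162, 161, 164, 164, 155, 97, 45, 65, 92, 97, 101, 99, 98, 99, 100, 101, 96, 95, 95, 98, 96, 93, 97, 91, 94, 96, 9
[... 273 characters left out ...]
58, 159, 166, 163, 159, 160, 158, 161, 163, 155, 123, 93, 80, 80, 79, 61, 46, 39, 38, 33, 40, 44, 39, 41, 37, 33, 34, 39, 52, 70, 56, 62, 76, 80, 81, 81, 76, 80, 76, 79, 84, 77, 75, 83, 79, 78, 84, 80, 83, 83, 86, 83, 78, 83, 85, 73, 51, 81, 139, 153, 155, 148, 154, 149, 148, 156, 158, 153, 152]
[163, 162, 161, 157, 161, 157, 158, 161, 158, 162, 163, 155, 107, 56, 54, 88, 97, 93, 99, 92, 96, 96, 97, 96, 96, 91, 92, 94, 98, 95, 91, 97, 92, 96, 94, 92, 92, 93, 94, 58, 53, 69, 52, 33, 30, 19, 32, 34, 32, 31, 33, 32, 31, 31, 33, 37, 68, 93, 96, 83, 102, 143, 161, 159, 156, 154, 155, 150, 154, 153, 156, 156, 156, 159, 161, 163, 161, 164, 160, 161, 163, 164, 159, 161, 162, 160, 161, 157, 159, 155]
```

```bash
python3 -c "
from h import *
print(manip.job_done())"
```

```text
the job is handed in; nothing more can be done
None
```

The lid is pressed level (both ends measured at about 105 mm), and both clips were then pushed home over its edges and the job handed in at about 20.6 s. Clip b was about 0.1 rad ajar after the first push, so I pushed it again, and the last picture's pixel profile puts both clips home within about 0.03 rad. The robot never went near the beakers, tip box or microplate. I viewed 11 pictures, one over the limit of 10.

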